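Load the bench plating tank and hold its anode strip in the deck slot

TASK

Pull the plating tank's clear guard down by its handle, stand the copper casting upright on the round white pad inside, and push the guard fully up again. Then take the wide copper strip out of the rack, pass it blade first down through the slot in the tank's deck, and finish while still holding it there, upright, with about 30 mm of the blade below the top of the deck and nothing but the gripper carrying it. Leave everything else where it stands.

Things in the scene. Friction and masses are not known exactly. Their poses are not given: they have to be found in the camera images.
- tank: Bench plating tank, fixed: black floor, grey 8 mm walls, 190 mm deep (its x, front at -x) by 240 mm wide (its y) by 130 mm high. Origin: centre of its underside. The 12 mm thick white deck, top at 130 mm, covers its back part (x over +30 mm); the front part is open from above once the guard is down (224 mm wide inside). Its front faces about -y of the robot, give or take 0.2 rad.
- slot (a point): Centre of the slot in the white deck, at the deck's top face, 130 mm above the table; axes as the tank's, z up. The slot goes right through the 12 mm deck: 42 mm long along the tank's y, 8 mm wide along its x, square edges. Below the deck top are 114 mm of free depth to the tank's floor.
- pad (a point): Centre of the top face of the round white pad (68 mm diameter, 6 mm thick) on the tank's floor under the guard; 22 mm above the table, 33 mm in front of the tank's middle; axes as the tank's.
- guard (a joint): Guard hinge angle (rad): 0 fully up (shut), 1.25 fully down (stop); starts at 0 to 0.2. The guard is an L of clear plastic with aluminium edges: front panel and roof panel (116 mm deep) at right angles, hinged along the front panel's bottom. It opens outwards and down to the tank's -x side. Stiff hinge: it stays where it is left; 2 to 5 N at the handle moves it.
- guard_handle (a point): Middle of the guard's handle: round steel bar 10 mm in diameter, parallel to the hinge (this point's y), free for 80 mm between two posts, 54 mm beyond the roof panel, in line with the front panel. The point turns with the guard: z from hinge to bar, x along the roof. Shut, the bar is 185 mm above the table; taken from above it can be followed to 1.1 rad and back with the tool pointing down.
- guard_hinge (a point): Middle of the guard's hinge axis, 20 mm above the table, 88 mm in front of the tank's middle; y axis along the hinge. The handle moves on a circle of 165 mm radius about it: at angle a it is 165 sin a in front of and 165 cos a above the hinge. When lowered, the roof panel stands up in front of the opening, its edge about 175 mm above the table.
- casting: Copper casting, loose, standing on the table: round base 52 mm in diameter and 30 mm high, narrowing to a round stem 22 mm in diameter from 47 to 85 mm height (overall height 85 mm). About 0.4 kg. Origin: centre of its underside, z up.
- rack: White rack block, fixed: 50 mm (its x) by 150 mm (its y) by 45 mm high. Two pockets in line along y, at y = -37 and +37 mm, each 9 mm (x) by 45 mm (y) and 35 mm deep (floor 10 mm above the table). Origin: centre of its underside.
- strip: The wide copper strip, loose, upright in either rack pocket (may lean a few degrees): blade 6 mm thick (its x), 40 mm wide (its y), 0 to 82 mm high, lower edge rounded with 3 mm radius; above it a head block 14 mm (x) by 36 mm (y), 82 to 112 mm high, to be gripped across its 14 mm; a 6 mm screw head on top. About 0.3 kg. Origin: centre of the blade's lower end, z up along the strip.
- narrow_strip: A like strip, but narrower: blade 24 mm wide, head 20 mm wide, standing in the rack's other pocket. Not to be used. Same origin and axes.
- jug: White plastic jug, 72 mm diameter, 160 mm high, standing on the table; bystander. Origin: centre of its underside.
- fork: Plastic fork-shaped spacer, 30 by 50 mm, 79 mm high, standing on the table; bystander. Origin: centre of its underside.
- bolt: Steel bolt standing on its head, 30 mm diameter, 60 mm high; bystander. Origin: centre of its underside.
- weight: Dark steel disc weight with a small knob, 76 mm diameter, 40 mm high; bystander. Origin: centre of its underside.
- brush: Hand brush lying on the table; bystander.
- abrasive: Reddish abrasive block, 90 by 60 by 28 mm, lying on the table; bystander. Origin: centre of its underside.
Mind the look-alikes: they are no part of the job. What is shaped like the strip but grey is not meant. Several things have the shape of the casting; the one meant has the colours described above.

How it is judged:
On the way, in this order (a step that is already met when the one before it is completed fails the run):
1. the guard is pulled down (hinge angle above 0.8 rad) (value of joint guard above 0.8 rad), for 0.1 s.
2. the casting stands upright on the pad, let go (horizontal distance between casting and pad below 0.022 m and z of casting in the frame of pad between -0.008 and 0.008 m and angle between casting's own z axis and vertical below 0.12 rad and contact force between the fingers and casting below 0.1 N and linear speed of casting below 0.02 m/s), for 0.2 s.
3. the guard is pushed fully up, with the casting still on the pad (value of joint guard below 0.08 rad and horizontal distance between casting and pad below 0.022 m and z of casting in the frame of pad between -0.008 and 0.008 m and angle between casting's own z axis and vertical below 0.12 rad), for 0.2 s.
At the end, for the whole second after the job is handed in: Casting upright on the pad (centre within 22 mm); guard shut (under 0.08 rad); the gripper holds the wide strip still and upright (tilt under 0.1 rad) in the slot, its lower end 18 to 45 mm below the deck top and within 6 mm of its middle, gripped over 2 N, pressing the tank under 8 N (all of step 3 and z of strip in the frame of slot between -0.045 and -0.018 m and horizontal distance between strip and slot below 0.006 m and angle between the y axis of strip and the y axis of tank, either way round below 0.12 rad and angle between strip's own z axis and vertical below 0.1 rad and contact force between the fingers and strip above 2 N and contact force between strip and tank below 8 N and linear speed of strip below 0.02 m/s); the arm keeps its last pose, push and grip.
It fails at once if the narrow strip is moved more than 40 mm (distance of narrow_strip from where it was at the start of the episode above 0.04 m).
It fails at once if another loose thing on the table is moved more than 40 mm (distance of any of jug, fork, bolt, weight, brush, abrasive from where it was at the start of the episode above 0.04 m).
It also fails if it takes over 72 s, if anything falls off the work surface, if the arm or the gripper's body presses on something with over 40 N, if the wrist force passes 120 N, or if a joint passes its speed limit or range.

ROBOT

A 6-joint arm with a two-finger parallel gripper is mounted at the origin on the work surface. World frame = base frame: x ahead of the robot, y to its left, z up, the work surface at z = 0. Lengths are in m, angles in rad, forces in N, time in s.
With the tool pointing down it reaches from about 0.275 to 0.75 m from the base axis. Payload 10.2 kg.
Tool frame: the origin (TCP) lies between the finger pads, 19 mm behind the fingertips; this is the grasp point; z points along the fingers, y is the line along which they close (so a half turn about z gives the same grasp; the last joint's range is limited). The gripper opens to 85 mm and grips with 20 to 120 N. Pads are 22 mm wide; open, the fingers measure 114 mm over their backs; the gripper's body (76 mm by 85 mm) begins 54 mm behind the grasp point. The pads swing forward as they close: fully open they stand 13 mm farther back than shut.
Start: joints at [0.95, 0.313, 1.498, -0, 1.331, -0.223], TCP at [0.203, 0.484, 0.25] pointing down, gripper open.
Joint ranges: [-2.94, 2.94], [-0.97, 2.17], [0.19, 2.56], [-1.23, 4.37], [0.02, 3.11], [-2.88, 2.88]. Speed limits (rad/s): [2.39, 2.39, 3.01, 3.14, 3.14, 3.14].

INTERFACE

Orientations are given as a rotation vector (axis times angle).
In Python, from bench import * gives the robot as it stands. Calls block until the motion is done:
- reach(position, orientation): joint-space move of the TCP to a pose.
- move_straight(position, orientation=None, speed=0.15): straight line of the TCP; orientation=None keeps the orientation; speed is the mean speed in m/s.
- movej(angles): joint-space move.
- grip(opening, newtons=None): opening from 0.0 (shut) to 1.0 (fully open); newtons is the grip in N (None keeps the last); returns when the fingers have stopped.
- pause(seconds).
- inverse_kinematics(position, orientation): joint angles nearest the present ones, or None.
- get_image(name): name is "side" or "top" or "wrist"; returns a dict with "pixels" (400x640x3 uint8, red, green, blue), "depth" (400x640 float32, m along the optical axis (not along the pixel's ray), 0 where there is no reading), "mtx" (3x3 intrinsics, pixels), "world_from_camera" (4x4, takes a point from camera to world coordinates). Camera axes: x right, y down, z forward; pixel columns grow to the right and rows downward; lengths in m; the calibration is good to about 2 mm. A picture is of the moment at which its call begins.
A pose or a line that the arm cannot do raises IKError and nothing moves.
- finish_job(): hands the job in; it is judged then, once.
Readings, each from a call of its own:
- read_t(): time.
- read_qpos(): joint angles.
- read_qvel(): joint speeds.
- read_tau(): joint torques, N m.
- read_eef_pos(): TCP position.
- read_tool_rot(): TCP orientation.
- read_force(): force on the tool from outside, world axes, zero at the start.
- read_moment(): the same for the moment, N m.
- read_finger_gap(): opening from 0.0 (shut) to 1.0 (fully open).
- read_grasp_force(): force on a finger pad.
Only numpy, scipy, OpenCV 4.12 (cv2) and the standard library are available. Lean on these libraries where they do the work, as an engineer would, in place of code of your own. Each camera call takes 0.05 s, during which the arm holds its last target. There are 200 camera calls.

## Working session

There is one attempt and no reset: what is moved stays moved. The work goes in short steps, each a Python script; the robot and the scene stay as the last script left them, time stands still between calls to the robot, and variables do not carry over. Pictures are saved under pics/ and viewed, at most 10 in all, crops included, and the job is handed in when it is done.

```bash
mkdir -p pics; ls; python3 - <<'E'
from bench import *
import cv2,numpy as np
for n in ("top","side"):
    d=get_image(n); np.savez(n+"0.npz",**d)
    cv2.imwrite(f"pics/{n}0.png",d["pixels"][:,:,::-1])
    print(n,d["mtx"].round(1).tolist(),d["world_from_camera"].round(3).tolist(),(d["depth"]>0).mean())
print(read_t())
E
```

```text
pics
top [[500.3, 0.0, 317.8], [0.0, 500.3, 189.9], [0.0, 0.0, 1.0]] [[-0.0, -0.997, 0.076, 0.469], [-1.0, 0.001, 0.012, -0.005], [-0.012, -0.076, -0.997, 1.543], [0.0, 0.0, 0.0, 1.0]] 0.995984375
side [[516.0, 0.0, 326.2], [0.0, 516.0, 204.3], [0.0, 0.0, 1.0]] [[0.999, -0.028, 0.045, 0.52], [-0.053, -0.494, 0.868, -1.104], [-0.002, -0.869, -0.495, 0.776], [0.0, 0.0, 0.0, 1.0]] 0.99599609375
0.1
```

View pics/top0.png

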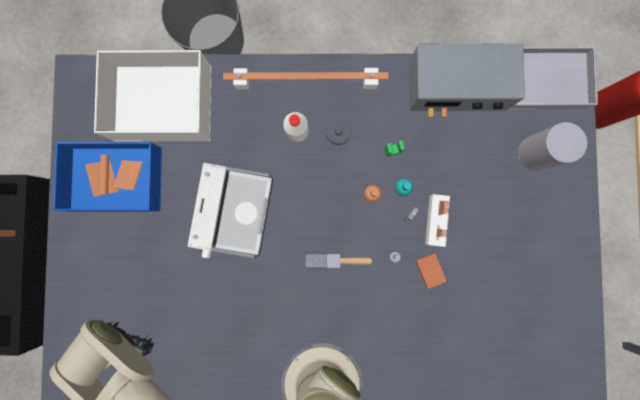

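View pics/side0.png

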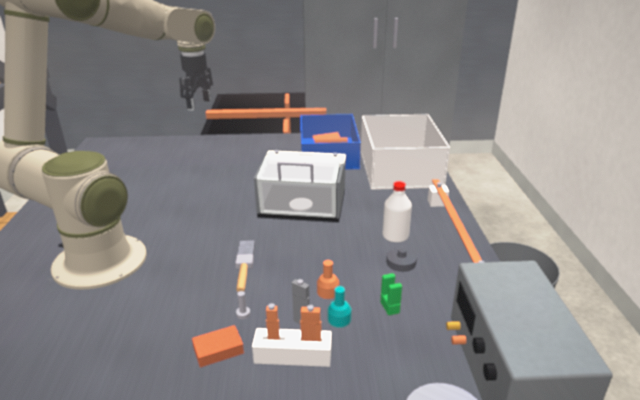

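The top view shows the tank at (230,210), with the deck on its left and the guard opening on its right, towards -y. The rack is at (438,220), with strips at about (443,207) and (441,233).

- **Casting look-alikes:** copper at (373,193) and teal at (404,187). The copper one fits the description.
- **Strip look-alikes:** two copper ones in the rack and a grey one at (411,214), outside it. In the side view the wide strip is at (311,322) and the narrow one at (272,320).

I'll confirm these in crops and compute rough positions.

```bash
cat > h.py <<'E'
import numpy as np, cv2
from scipy.spatial.transform import Rotation as R
def pt(d,u,v):  # world point from depth
    z=float(np.median(d["depth"][int(v)-1:int(v)+2,int(u)-1:int(u)+2]))
    return plane(d,u,v,depth=z)
def plane(d,u,v,h=None,depth=None): # ray onto plane z=h (or at depth)
    T=d["world_from_camera"]; r=T[:3,:3]@np.linalg.solve(d["mtx"],[u,v,1.0]); o=T[:3,3]
    return o+r*(depth if h is None else (h-o[2])/r[2])
def cloud(d):
    v,u=np.mgrid[:400,:640]; z=d["depth"]
    c=np.stack([(u-d["mtx"][0,2])/d["mtx"][0,0]*z,(v-d["mtx"][1,2])/d["mtx"][1,1]*z,z],-1)
    return c@d["world_from_camera"][:3,:3].T+d["world_from_camera"][:3,3]
def down(a,tilt=0):  # tool down, closing axis (tool y) at world yaw a
    y=np.array([np.cos(a),np.sin(a),0]); z=np.array([0,0,-1.]); x=np.cross(y,z)
    return R.from_matrix(np.stack([x,y,z],1)).as_rotvec()
E
python3 - <<'E'
from h import *
t=dict(np.load("top0.npz")); s=dict(np.load("side0.npz"))
for n,u,v in [("deck slot",202,206),("pad",246,213),("deck corner",213,166),("deck c2",193,246),("cu casting",373,193),("teal",404,187),("rack",438,220),("s1",443,207),("s2",441,233),("grey",411,214),("bolt",395,257),("fork",395,149),("abr",431,270),("brush",340,261),("weight",338,135),("bottle",296,125),("jug",558,145)]:
    print(n,pt(t,u,v).round(3))
for n,u,v in [("handle",296,165),("wide",311,318),("narrow",272,315),("cu",328,268),("grey",300,286)]: print("side",n,pt(s,u,v).round(3))
a=cv2.resize(t["pixels"][150:270,180:290],None,fx=4,fy=4,interpolation=2); b=cv2.resize(s["pixels"][240:370,200:420],None,fx=3,fy=3,interpolation=2)
w=800; im=np.zeros((600,800,3),np.uint8)
b=cv2.resize(s["pixels"][250:370,230:410],(400,267),interpolation=2); c=cv2.resize(s["pixels"][140:225,245:355],(400,309),interpolation=2);a=cv2.resize(a,(400,436)); e=cv2.resize(t["pixels"][170:290,350:470],(160,160))
im[:436,:400]=a; im[:267,400:]=b; im[280:589,400:]=c; im[440:600,:160]=e
cv2.imwrite("pics/crop1.png",im[:,:,::-1])
E
```

```text
deck slot [0.532 0.349 0.088]
pad [0.51  0.212 0.14 ]
deck corner [0.644 0.309 0.132]
deck c2 [0.418 0.362 0.129]
cu casting [ 0.57  -0.149  0.087]
teal [ 0.587 -0.24   0.085]
rack [ 0.492 -0.347  0.045]
s1 [ 0.527 -0.344  0.119]
s2 [ 0.454 -0.336  0.124]
grey [ 0.508 -0.255  0.113]
bolt [ 0.383 -0.216  0.056]
fork [ 0.708 -0.223  0.03 ]
abr [ 0.343 -0.326  0.031]
brush [ 0.369 -0.055  0.022]
weight [ 0.752 -0.05   0.025]
bottle [0.758 0.072 0.148]
jug [ 0.69  -0.636  0.204]
side handle [0.503 0.156 0.181]
side wide [ 0.528 -0.361  0.105]
side narrow [ 0.455 -0.353  0.109]
side cu [ 0.571 -0.167  0.076]
side grey [ 0.508 -0.27   0.11 ]
```

View pics/crop1.png

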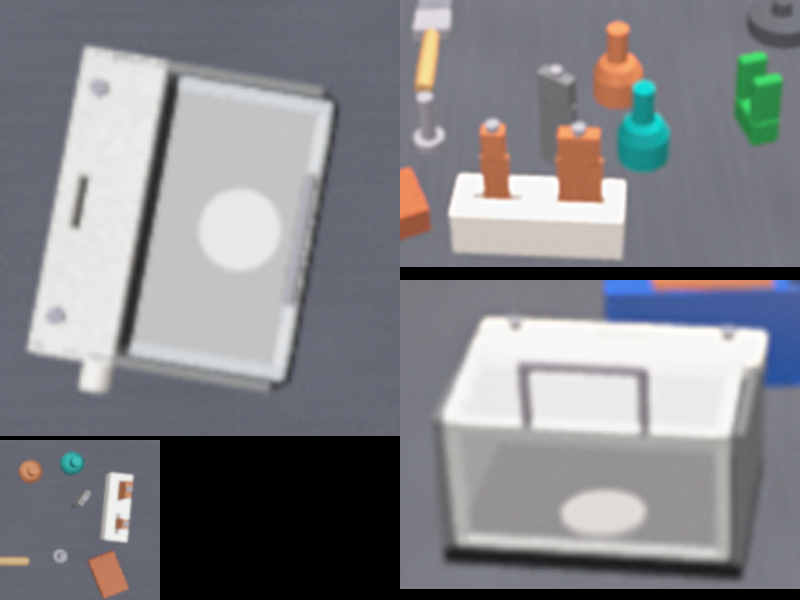

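The crop confirms the casting (copper, stem up, at world (0.57,-0.15)) and the wide strip in the far pocket (0.528,-0.345). The narrow strip is at x=0.455, and the guard is nearly shut. Next I'll take wrist views of the rack and casting, then the tank.

```bash
python3 - <<'E'
from bench import *
from h import *
def shot(n):
    d=get_image("wrist"); np.savez(n+".npz",**d); cv2.imwrite(f"pics/{n}.png",d["pixels"][:,:,::-1]); print(n,read_t(),d["world_from_camera"].round(3).tolist(), d["mtx"][0,0])
a=1.34
for y in (a,a-np.pi):
  for p in ([.49,.22,.42],[.55,-.22,.42],[0.5,0.15,.185],[.467,.01,.1]):
    q=inverse_kinematics(p,down(y)); print(y,p,None if q is None else np.round(q,2))
reach([.49,.22,.42],down(a)); shot("w_tank")
E
```

```text
1.34 [0.49, 0.22, 0.42] [ 0.2   0.29  1.09  0.    1.76 -1.14]
1.34 [0.55, -0.22, 0.42] [-0.58  0.44  0.89 -0.    1.81 -1.92]
1.34 [0.5, 0.15, 0.185] [ 0.07  0.37  1.6   0.    1.17 -1.27]
1.34 [0.467, 0.01, 0.1] [-0.23  0.38  1.85 -0.    0.92 -1.57]
-1.801592653589793 [0.49, 0.22, 0.42] [0.2  0.29 1.09 0.   1.76 2.01]
-1.801592653589793 [0.55, -0.22, 0.42] [-0.58  0.44  0.89  0.    1.81  1.22]
-1.801592653589793 [0.5, 0.15, 0.185] [0.07 0.37 1.6  0.   1.17 1.87]
-1.801592653589793 [0.467, 0.01, 0.1] [-0.23  0.38  1.85  0.    0.92  1.57]
w_tank 1.7167 [[0.228, 0.932, 0.281, 0.419], [0.974, -0.218, -0.065, 0.237], [0.0, 0.288, -0.957, 0.543], [0.0, 0.0, 0.0, 1.0]] 316.0904126688609
```

View pics/w_tank.png

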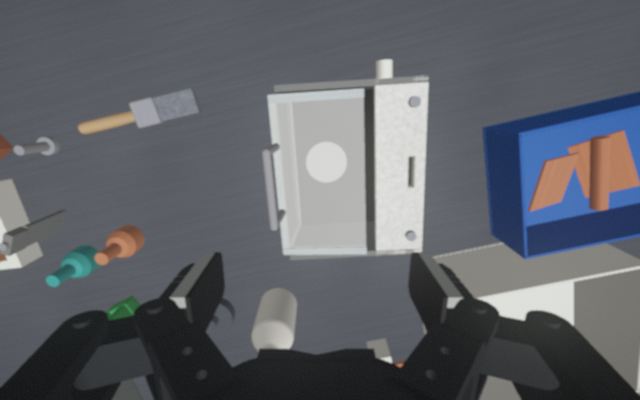

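The wrist view shows the whole tank: slot at (411,171), pad at (326,161), handle bar from (267,148) to (275,228), and the deck spanning columns 374-428. I'll measure these.

```bash
python3 - <<'E'
from h import *
d=dict(np.load("w_tank.npz")); g=cv2.cvtColor(d["pixels"],cv2.COLOR_RGB2GRAY); C=cloud(d)
def blob(m,box):
    u0,v0,u1,v1=box; s=np.zeros_like(g); s[v0:v1,u0:u1]=m[v0:v1,u0:u1]
    c=max(cv2.findContours(s,0,1)[0],key=cv2.contourArea); return c
c=blob((g<110).astype('u1')*255,(400,145,424,200)); r=cv2.minAreaRect(c); bx=cv2.boxPoints(r)
print("slot",r,plane(d,*r[0],h=.13),[plane(d,*b,h=.13).round(4).tolist() for b in bx])
c=blob((g>205).astype('u1')*255,(300,135,352,190)); e=cv2.fitEllipse(c); print("pad",e,plane(d,*e[0],h=.022))
# deck points from depth
m=(abs(C[...,2]-.130)<.006)&(np.mgrid[:400,:640][1]>360)&(np.mgrid[:400,:640][1]<440)&(g>150)
P=C[m][:,:2]; r=cv2.minAreaRect(P.astype('f4')); print("deck",r,m.sum(), C[m][:,2].mean()); dp=cv2.boxPoints(r)
print(dp)
# handle
for v in range(155,225,10):
    row=g[v,255:290]; zz=C[v,255:290,2]; i=np.where(zz>.16)[0]+255
    print(v,i[:1],i[-1:],C[v,i].mean(0).round(4) if len(i) else "", )
for v in (100,240): # pad/tank sanity
    print(v,C[v,280:360:8].round(3).tolist())
E
```

```text
slot ((410.0, 171.0), (26.0, 2.0), 90.0) [0.53275699 0.3393883  0.13      ] [[0.5152, 0.3406, 0.13], [0.5158, 0.3432, 0.13], [0.5508, 0.3381, 0.13], [0.5502, 0.3355, 0.13]]
pad ((325.99798583984375, 161.67315673828125), (38.52794647216797, 38.90778350830078), 28.428810119628906) [0.51488243 0.2321319  0.022     ]
deck ((0.5313171148300171, 0.3223966658115387), (0.08638416230678558, 0.23969152569770813), 76.76354217529297) 8200 0.1296579322005456
[[0.40476555 0.30779317]
 [0.63808924 0.25291094]
 [0.6578687  0.33700016]
 [0.424545   0.3918824 ]]
155 [262] [270] [0.4616 0.1695 0.1876]
165 [264] [271] [0.4729 0.1681 0.1878]
175 [265] [272] [0.4844 0.1661 0.188 ]
185 [266] [273] [0.496  0.164  0.1881]
195 [267] [274] [0.5081 0.1618 0.1877]
205 [263] [275] [0.5089 0.1683 0.2273]
215 [269] [276] [0.5184 0.1681 0.2325]
100 [[0.406, 0.195, 0.135], [0.408, 0.204, 0.136], [0.411, 0.214, 0.137], [0.413, 0.224, 0.139], [0.415, 0.233, 0.139], [0.417, 0.243, 0.14], [0.42, 0.252, 0.139], [0.422, 0.262, 0.141], [0.424, 0.271, 0.142], [0.426, 0.281, 0.142]]
240 [[0.643, 0.116, 0.0], [0.59, 0.157, 0.135], [0.593, 0.168, 0.135], [0.595, 0.179, 0.135], [0.597, 0.19, 0.136], [0.6, 0.201, 0.137], [0.601, 0.212, 0.14], [0.603, 0.223, 0.141], [0.605, 0.234, 0.143], [0.608, 0.244, 0.142]]
```

Pad, slot and hinge all agree with the given layout: slot at tank x of about 75 mm, tank yaw 1.340, deck z 0.1297. The handle gives a guard angle of about 0.09 and z of 0.184. I'll pull the guard down along its arc.

```bash
cat >> h.py <<'E'
YAW=1.340; X=np.array([np.cos(YAW),np.sin(YAW)]); Y=np.array([-X[1],X[0]])
PAD=np.array([.5149,.2321]); SLOT=np.array([.5328,.3394]); HINGE=PAD-.055*X
def handle(a): return np.r_[HINGE-.165*np.sin(a)*X, .020+.165*np.cos(a)]
E
python3 - <<'E'
from bench import *
from h import *
a0=.089; o=down(YAW); p=handle(a0); print(p)
grip(.5,30)
reach(p+[0,0,.08],o); move_straight(p,speed=.1); print(read_force().round(1))
grip(0); print("gap",read_finger_gap(),read_grasp_force(),read_force().round(1))
for a in np.linspace(a0,1.1,8)[1:]:
    move_straight(handle(a),speed=.12); print(round(a,2),read_force().round(1),read_finger_gap())
print(read_t())
d=get_image("top"); cv2.imwrite("pics/top1.png",d["pixels"][:,:,::-1]); np.savez("top1.npz",**d)
grip(.4); p=read_eef_pos(); move_straight(p+np.r_[-.01*X,.0],speed=.1)
move_straight(p+np.r_[-.03*X,.16],speed=.25)
print(read_t(),read_force().round(1))
reach([.53,-.22,.36],down(YAW))
for n in ("wrist","top"):
    d=get_image(n); np.savez(n+"2.npz",**d); cv2.imwrite(f"pics/{n}2.png",d["pixels"][:,:,::-1])
print(read_t())
E
```

```text
[0.49896379 0.16428159 0.18434695]
[ 0.4 -0.1 -0. ]
gap 0.10871959429269111 29.17319566011429 [-1.4 -1.9  4.5]
0.23 [ 4.1 -3.2  3.8] 0.10801146223783276
0.38 [ 8.9 -3.9 -1.1] 0.10798299619149201
0.52 [12.5 -2.8 -2.3] 0.10882733054037264
0.67 [14.8 -3.  -3.5] 0.10162935823998347
0.81 [16.4 -2.3 -4.9] 0.1061946024215002
0.96 [15.5 -1.4 -4. ] 0.10848601151464264
1.1 [13.8 -1.9 -4.4] 0.10611705265626596
6.7083
8.1667 [-0.2  0.2 -0.4]
9.2833
```

View pics/wrist2.png

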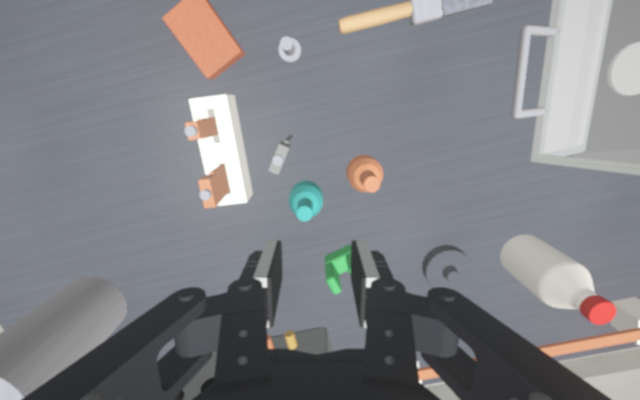

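The guard is well down. The casting stem is at (370,180), the wide strip's head at (208,192) and the narrow one's at (193,130). I'll measure them with colour masks and depth.

```bash
python3 - <<'E'
from bench import *
from h import *
d=dict(np.load("wrist2.npz")); C=cloud(d); hsv=cv2.cvtColor(d["pixels"],cv2.COLOR_RGB2HSV)
m=(hsv[...,0]<16)&(hsv[...,1]>90)&(hsv[...,2]>60)
v,u=np.mgrid[:400,:640]
def box(x0,y0,x1,y1): return (u>=x0)&(u<x1)&(v>=y0)&(v<y1)
k=m&box(335,145,395,205)
print("cast zmax",C[k][:,2].max(), k.sum())
t=k&(C[...,2]>.08); P=C[t]; print("stem top",t.sum(),P.mean(0),(P.min(0)+P.max(0))/2,np.ptp(P,axis=0))
b=cv2.fitEllipse(max(cv2.findContours((k*255).astype('u1'),0,1)[0],key=cv2.contourArea)); 
(cx,cy),r=cv2.minEnclosingCircle(np.argwhere(t)[:,::-1].astype('f4').reshape(-1,1,2)); print("stem circ",cx,cy,r,plane(d,cx,cy,h=.085))
kb=k&(C[...,2]>.02)&(C[...,2]<.035); print("base",C[kb].mean(0),C[kb].min(0),C[kb].max(0))
for n,bx in (("wide",(190,155,235,215)),("narrow",(178,112,222,142))):
    k=box(*bx)&(m|(C[...,2]>.10)); t=k&(C[...,2]>.113)&(C[...,2]<.126)&m; P=C[t]
    r=cv2.minAreaRect(P[:,:2].astype('f4')); print(n,t.sum(),P[:,2].mean(),r,cv2.boxPoints(r).round(3).tolist(),C[k][:,2].max())
# rack top
k=box(180,85,260,215)&(abs(C[...,2]-.045)<.004); r=cv2.minAreaRect(C[k][:,:2].astype('f4')); print("rack",r)
for a in (YAW-np.pi/2,YAW+np.pi/2):
  for p in ([.57,-.15,.068],[*PAD,.09],[*PAD,.26]): 
    q=inverse_kinematics(p,down(a)); print(a,p,None if q is None else np.round(q,2))
E
```

```text
cast zmax 0.4827466302821826 986
stem top 202 [ 0.57070614 -0.15593146  0.09236039] [ 0.52145369 -0.17349238  0.28142202] [0.12390337 0.05803209 0.40264921]
stem circ 367.5 177.0 14.534542083740234 [ 0.56408241 -0.15825691  0.085     ]
base [ 0.56166321 -0.16232306  0.03076385] [ 0.54855741 -0.17964058  0.02013385] [ 0.59757576 -0.13108465  0.03499452]
wide 103 0.11888055025910647 ((0.5295323133468628, -0.34954360127449036), (0.01134476438164711, 0.033960066735744476), 81.39437103271484) [[0.5120000243186951, -0.3529999852180481], [0.5450000166893005, -0.3580000102519989], [0.546999990940094, -0.34599998593330383], [0.5139999985694885, -0.3409999907016754]] 0.4827466302821826
narrow 34 0.11817705884624781 ((0.4573999047279358, -0.3373907804489136), (0.0017621422884985805, 0.016084184870123863), 84.72344970703125) [[0.4490000009536743, -0.33799999952316284], [0.4650000035762787, -0.33899998664855957], [0.4650000035762787, -0.3370000123977661], [0.4490000009536743, -0.335999995470047]] 0.4827466302821826
rack ((0.49372753500938416, -0.3478870391845703), (0.05107174441218376, 0.15005502104759216), 83.73017120361328)
-0.23079632679489648 [0.57, -0.15, 0.068] [-0.46  0.65  1.49 -0.    1.   -0.23]
-0.23079632679489648 [np.float64(0.5149), np.float64(0.2321), 0.09] [ 0.22  0.57  1.56 -0.    1.01  0.45]
-0.23079632679489648 [np.float64(0.5149), np.float64(0.2321), 0.26] [ 0.22  0.39  1.36 -0.    1.39  0.45]
2.9107963267948964 [0.57, -0.15, 0.068] None
2.9107963267948964 [np.float64(0.5149), np.float64(0.2321), 0.09] [ 0.22  0.57  1.56 -0.    1.01 -2.69]
2.9107963267948964 [np.float64(0.5149), np.float64(0.2321), 0.26] [ 0.22  0.39  1.36 -0.    1.39 -2.69]
```

```bash
python3 - <<'E'
from h import *
d=dict(np.load("wrist2.npz")); C=cloud(d); hsv=cv2.cvtColor(d["pixels"],cv2.COLOR_RGB2HSV)
m=(hsv[...,0]<16)&(hsv[...,1]>90)&(hsv[...,2]>60)
v,u=np.mgrid[:400,:640]; k=m&(u>=335)&(u<395)&(v>=145)&(v<205)
t=k&(C[...,2]>.080)&(C[...,2]<.092); P=C[t]; c,r=cv2.minEnclosingCircle(P[:,:2].astype('f4')); print("stem top",t.sum(),P.mean(0),c,r)
for z0,z1 in((.01,.036),(.025,.034)):
    t=k&(C[...,2]>z0)&(C[...,2]<z1); c,r=cv2.minEnclosingCircle(C[t][:,:2].astype('f4')); print("base",t.sum(),c,r)
d=dict(np.load("top2.npz")); C=cloud(d); hsv=cv2.cvtColor(d["pixels"],cv2.COLOR_RGB2HSV)
m=(hsv[...,0]<16)&(hsv[...,1]>90)&(u>=355)&(u<390)&(v>=178)&(v<208)
P=C[m&(C[...,2]>.078)&(C[...,2]<.095)]; print("top stem",len(P),P.mean(0)); c,r=cv2.minEnclosingCircle(C[m&(C[...,2]>.015)][:,:2].astype('f4')); print("top base",c,r)
E
```

```text
stem top 198 [ 0.57295269 -0.15499051  0.0844738 ] (0.5732425451278687, -0.15483605861663818) 0.010810604318976402
base 246 (0.5732682943344116, -0.15464003384113312) 0.02522037737071514
base 130 (0.5733132362365723, -0.1550637036561966) 0.025067074224352837
top stem 47 [ 0.57397481 -0.15356122  0.08539609]
top base (0.5735023021697998, -0.15339672565460205) 0.02578781172633171
```

The casting is at (0.5732,-0.1547): base radius 25-26 mm, stem radius 10.8 mm and top at 84.5 mm all fit the description. I'll grasp it and place it.

```bash
python3 - <<'E'
from bench import *
from h import *
o=down(YAW-np.pi/2); c=np.array([.5732,-.1547]); zg=.068
grip(.5,45)
reach([*c,.17],o); move_straight([*c,zg],speed=.1); print(read_force().round(1))
grip(0); print("gap",read_finger_gap(),read_grasp_force())
move_straight([*c,.29],speed=.3); print(read_force().round(1),read_t())
q=inverse_kinematics([*PAD,.29],o)
reach([*PAD,.29],o); print(read_force().round(1),read_finger_gap())
d=get_image("wrist"); cv2.imwrite("pics/w3.png",d["pixels"][:,:,::-1]); np.savez("w3.npz",**d)
move_straight([*PAD,.11],speed=.15); print(read_force().round(1))
for z in (.097,.0935,.0915,.090,.0885):
    move_straight([*PAD,z],speed=.03); f=read_force(); print(z,f.round(1))
    if f[2]>0.: break
print(read_t(),read_eef_pos())
E
```

```text
[-0.4 -0.7 -0.3]
gap 0.24292018876581065 44.621217125222756
[ 0.6  0.4 -6.7] 13.4167
[ 0.8 -0.1 -5. ] 0.2496030488468858
[-0.2  0.3 -4.1]
0.097 [-0.4  0.2 -5.3]
0.0935 [ 0.1 -0.  -4.9]
0.0915 [-0.7 -0.  -5.2]
0.09 [-1.9  0.4  3.4]
17.6167 [0.51524093 0.23223025 0.09073423]
```

View pics/w3.png

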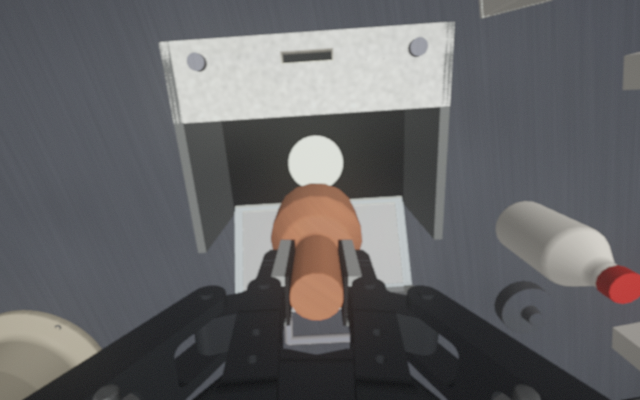

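The casting has touched down: contact at TCP z 0.0907, as predicted. The picture shows the pad at (316,162) and the slot at (306,56). I'll release, retract, re-grasp the handle and swing the guard up.

```bash
python3 - <<'E'
from bench import *
from h import *
d=dict(np.load("w3.npz")); g=cv2.cvtColor(d["pixels"],cv2.COLOR_RGB2GRAY)
s=np.zeros_like(g); s[46:66,275:340]=(g<130)[46:66,275:340]*255
r=cv2.minAreaRect(max(cv2.findContours(s,0,1)[0],key=cv2.contourArea)); b=[plane(d,*p,h=.13) for p in cv2.boxPoints(r)]
print("slot",r,plane(d,*r[0],h=.13).round(4),np.round(b,4).tolist())
s=(g>140).astype('u1')*255; s[:]=np.where((np.mgrid[:400,:640][0]<125)&(np.mgrid[:400,:640][1]>150)&(np.mgrid[:400,:640][1]<470),s,0)
c=max(cv2.findContours(s,0,1)[0],key=cv2.contourArea); r=cv2.minAreaRect(c)
P=np.array([plane(d,*q[0],h=.13)[:2] for q in c]); rr=cv2.minAreaRect(P.astype('f4')); print("deck",rr)
grip(.42); print(read_grasp_force())
p=read_eef_pos(); move_straight([*PAD,.29],speed=.25)
d=get_image("wrist"); cv2.imwrite("pics/w4.png",d["pixels"][:,:,::-1]); np.savez("w4.npz",**d)
h=handle(1.1); o=down(YAW)
grip(.4,30); reach(h+np.r_[-.02*X,.16],o); move_straight(h+np.r_[-.01*X,.03],speed=.2); move_straight(h,speed=.08); print(read_force().round(1))
grip(0); print("gap",read_finger_gap(),read_force().round(1))
for a in np.linspace(1.1,0.0,8)[1:]:
    move_straight(handle(a),speed=.12); print(round(a,2),read_force().round(1))
move_straight(handle(-.02),speed=.05); print(read_force().round(1),read_eef_pos(),handle(-.02))
print(read_t())
E
```

```text
slot ((306.9550476074219, 55.84793472290039), (8.909870147705078, 48.50546646118164), 86.05481719970703) [0.5345 0.3401 0.13  ] [[0.5154, 0.3467, 0.13], [0.5547, 0.34, 0.13], [0.5537, 0.3334, 0.13], [0.5141, 0.3401, 0.13]]
deck ((0.531855583190918, 0.3257908225059509), (0.06647354364395142, 0.24057790637016296), 80.21781158447266)
0.0
[0.2 0.6 0.2]
gap 0.10732575101490781 [-0.5 -3.4  3.2]
0.94 [-5.1 -6.4  5.8]
0.79 [-11.8  -8.   10.2]
0.63 [-13.6  -5.3  12.9]
0.47 [-13.4  -1.2  10.3]
0.31 [-14.    1.7   7.8]
0.16 [-12.4   4.2   2.3]
0.0 [-17.4  -2.4   4.4]
[-23.1 -20.1  10. ] [0.49909034 0.17917231 0.18407769] [0.50307343 0.18177064 0.184967  ]
25.375
```

View pics/w4.png

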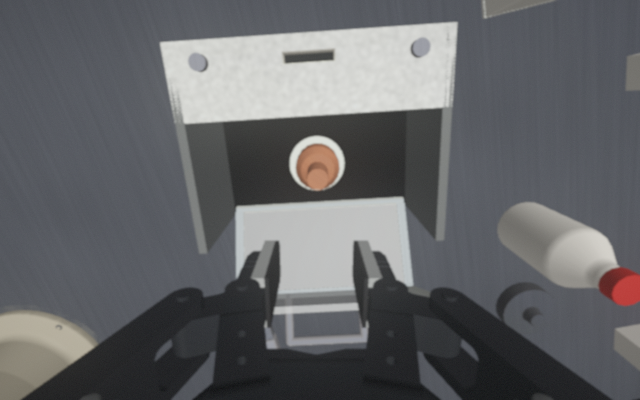

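The casting stands centred on the pad at (317,165), and the guard is shut against its stop. The clean deck outline (66x241 mm) gives a better tank yaw of 1.400 and slot at (0.5345,0.3401), symmetric in the deck. I'll let go and fetch the wide strip, using the rack's pocket axis of 83.7° as the closing direction.

```bash
sed -i 's/^YAW=1.340/YAW=1.400/; s/SLOT=np.array.*; HINGE/SLOT=np.array([.5345,.3401]); HINGE/' h.py; python3 - <<'E'
from bench import *
from h import *
move_straight(read_eef_pos()+np.r_[-.002*X,0],speed=.05); print(read_force().round(1))
grip(.4); p=read_eef_pos(); print(read_force().round(1)); move_straight(p+[0,0,.10],speed=.2)
o=down(1.461); s=[.5297,-.3500]
grip(.42,70); reach([*s,.24],o)
d=get_image("wrist"); np.savez("w5.npz",**d)
move_straight([*s,.107],speed=.12); print(read_force().round(1)); grip(0); print("gap",read_finger_gap(),read_grasp_force(),read_force().round(1))
f0=read_force()
move_straight([*s,.25],speed=.12); print(read_force().round(1),read_moment().round(3),read_t())
for n in ("side","wrist","top"):
    d=get_image(n); np.savez(n+"6.npz",**d)
    if n=="side": a=cv2.resize(d["pixels"][200:380,220:420],(400,360),interpolation=2)
    if n=="wrist": b=cv2.resize(d["pixels"],(400,250))
im=np.zeros((360,800,3),np.uint8); im[:,:400]=a; im[:250,400:]=b; cv2.imwrite("pics/c6.png",im[:,:,::-1])
print(read_t())
E
```

```text
[-2.9 -1.4  1.8]
[-0.5 -0.6  0. ]
[-1.1  0.3  0.2]
gap 0.15158908224086734 68.87666344642639 [ 0.1 -1.4  3.2]
[-1.1 -0.2 -3. ] [-0.026 -0.002 -0.03 ] 31.775
31.925
```

View pics/c6.png

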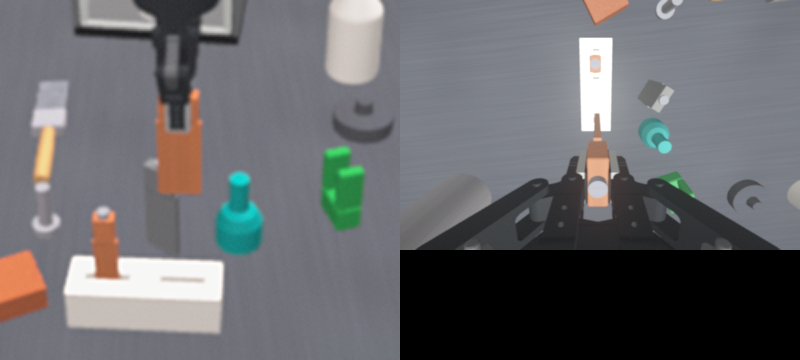

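The wide strip is in the gripper, the narrow one is untouched in the rack, and the grey one stands behind. Next I'll measure the strip's pose in the hand from the side and wrist views.

```bash
python3 - <<'E'
from bench import *
from h import *
T=read_eef_pos(); print("tcp",T.round(4))
o=1.461; n=np.array([np.cos(o),np.sin(o),0]); ax=np.array([-n[1],n[0],0])  # n: strip x, ax: strip y dir
d=dict(np.load("side6.npz")); hsv=cv2.cvtColor(d["pixels"],cv2.COLOR_RGB2HSV)
v,u=np.mgrid[:400,:640]
m=(hsv[...,0]<16)&(hsv[...,1]>90)&(u>285)&(u<335)&(v>240)&(v<305)
def vp(u,v,off): # ray onto strip face plane
    W=d["world_from_camera"]; r=W[:3,:3]@np.linalg.solve(d["mtx"],[u,v,1.]); c=W[:3,3]; q=T-off*n
    return c+r*((q-c)@n)/(r@n)
L,Rr=[],[]
for row in range(262,293,2):
    i=np.where(m[row])[0]
    if len(i)<12: continue
    a=(vp(i.min()-.5,row,.003)-T); b=(vp(i.max()+.5,row,.003)-T); L.append([a@ax,a[2]]); Rr.append([b@ax,b[2]])
L,Rr=np.array(L),np.array(Rr); fl=np.polyfit(L[:,1],L[:,0],1); fr=np.polyfit(Rr[:,1],Rr[:,0],1)
print("tilt (d ax/dz)",fl[0],fr[0],"width",np.mean(L[:,0]-Rr[:,0]),"mid",(L[:,0]+Rr[:,0])[[0,-1]]/2,L[[0,-1],1])
for col in range(302,320,3):
    i=np.where(m[:,col])[0]; p=vp(col,i.max()+.5,.003)-T; print("low",col,i.max(),round(p@ax,4),round(p[2],4))
d=dict(np.load("wrist6.npz")); hsv=cv2.cvtColor(d["pixels"],cv2.COLOR_RGB2HSV); C=cloud(d)
m=(hsv[...,0]<16)&(hsv[...,1]>70)&(u>290)&(u<350)&(v>150)&(v<330)
for row in range(175,330,12):
    i=np.where(m[row])[0]
    if len(i): 
        P=C[row,i]-T; print(row,i.min(),i.max(),"n",np.round([(P@n).mean()],4),"z",np.round(P[:,2].mean(),3),"ax",np.round((P@ax).mean(),4))
E
```

```text
tcp [ 0.5296 -0.3499  0.2494]
tilt (d ax/dz) -0.0007422688180760126 -0.0079447488970883 width 0.04068208823586792 mid [0.00243136 0.00263324] [-0.02978074 -0.08938004]
low 302 296 0.0168 -0.0998
low 305 296 0.0112 -0.0995
low 308 296 0.0056 -0.0993
low 311 296 -0.0 -0.099
low 314 296 -0.0056 -0.0988
low 317 296 -0.0112 -0.0985
187 316 316 n [0.0002] z -0.077 ax 0.0196
199 313 318 n [-0.0001] z -0.05 ax 0.0195
211 311 319 n [-0.0004] z -0.029 ax 0.0195
223 310 321 n [-0.0001] z -0.016 ax 0.018
235 301 330 n [-0.0001] z -0.003 ax 0.0174
247 299 333 n [0.] z 0.008 ax 0.0171
259 298 334 n [0.] z 0.013 ax 0.0147
271 298 334 n [0.0001] z 0.014 ax 0.0097
283 299 333 n [0.0001] z 0.014 ax 0.0043
295 299 333 n [-0.0011] z 0.015 ax -0.0002
307 299 333 n [-0.002] z 0.017 ax -0.0043
319 299 333 n [-0.0001] z 0.017 ax -0.0099
```

The strip is held upright: tilt about 0.005 rad and centred across the pads, with its lower end 98 mm below the TCP. I'll move over the tank and re-measure the slot with the wrist camera at the insertion yaw, from beside the slot so the strip doesn't hide it.

```bash
python3 - <<'E'
from bench import *
from h import *
o=down(YAW); tx=R.from_rotvec(o).as_matrix()[:2,0]
move_straight([.5297,-.35,.335],speed=.25)
reach([*(SLOT-.06*tx),.335],o); move_straight([*(SLOT-.06*tx),.262],speed=.15)
pause(.2)
d=get_image("wrist"); np.savez("w7.npz",**d); cv2.imwrite("pics/w7.png",d["pixels"][:,:,::-1]); print(read_t(),read_eef_pos(),read_force().round(1),read_finger_gap())
E
```

```text
35.725 [0.59382446 0.32994974 0.26290153] [ 0.  -0.9 -1.8] 0.15355678298823583
```

View pics/w7.png

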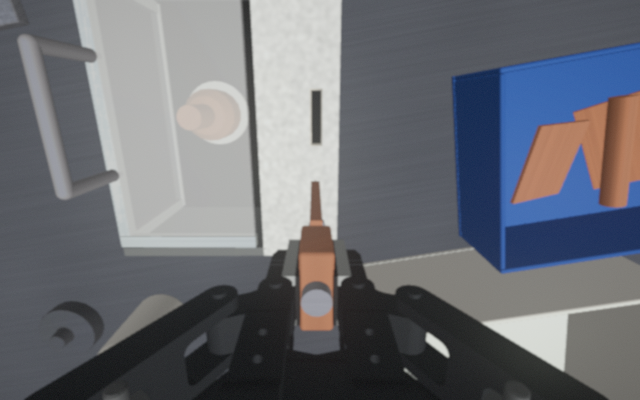

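The slot is at about (316,117), aligned with the blade end at (316,185). The casting stands upright behind the shut guard. I'll measure the slot against the strip.

```bash
python3 - <<'E'
from bench import *
from h import *
T=read_eef_pos(); M=R.from_rotvec(read_tool_rot()).as_matrix(); print(M.round(4).tolist())
d=dict(np.load("w7.npz")); g=cv2.cvtColor(d["pixels"],cv2.COLOR_RGB2GRAY).astype(float)
# subpixel edges: threshold crossing midway between deck and dark
def edge(prof,x0):
    t=(prof.max()+prof.min())/2; b=prof<t; i=np.where(b)[0]; l,r=i[0],i[-1]
    f=lambda i,j:i+(t-prof[i])/(prof[j]-prof[i])*(j-i)
    return x0+f(l-1,l),x0+f(r+1,r)
mid=[]
for row in range(96,140,4):
    l,r=edge(g[row,302:332],302); a,b=plane(d,l,row,h=.13),plane(d,r,row,h=.13); mid.append(np.r_[(a+b)[:2]/2,np.linalg.norm(a-b)])
mid=np.array(mid); dirn=np.linalg.svd(mid[:,:2]-mid[:,:2].mean(0))[2][0]; print("slot width",mid[:,2].mean(),"yaw of y axis",np.arctan2(*dirn[::-1]))
ends=[]
for col in (314,316,318):
    t,b=edge(g[80:156,col],80); ends.append([plane(d,col,t,h=.13),plane(d,col,b,h=.13)])
ends=np.array(ends).mean(0); print("len",np.linalg.norm(ends[0]-ends[1]))
c=ends.mean(0); dd=np.r_[dirn,0]; q=np.r_[mid[:,:2].mean(0),.13]; c=q+dd*((c-q)@dd); print("slot",c.round(4))
print("slot in tool xy from TCP",(M.T@(c-T)).round(4))
hsv=cv2.cvtColor(d["pixels"],cv2.COLOR_RGB2HSV); C=cloud(d); v,u=np.mgrid[:400,:640]
m=(hsv[...,0]<18)&(hsv[...,1]>70)&(u>290)&(u<350)&(v>170)&(v<330)
for row in (182,186,190,195,200,206,212,218,232,236,240,250,260):
    i=np.where(m[row])[0]
    if len(i): P=(C[row,i]-T)@M; print(row,i.min(),i.max(),(P.mean(0)).round(4))
E
```

```text
[[-0.9854, 0.17, 0.0014], [0.17, 0.9854, 0.0005], [-0.0013, 0.0007, -1.0]]
slot width 0.007369245735600292 yaw of y axis -0.16732724796315035
len 0.04073057392988941
slot [0.534  0.3405 0.13  ]
slot in tool xy from TCP [0.061  0.0002 0.1328]
186 313 317 [ 0.0194 -0.0005  0.0786]
190 313 318 [ 0.0192 -0.0002  0.0691]
195 312 318 [ 0.0193 -0.0005  0.0576]
200 312 318 [ 0.0193 -0.0005  0.0477]
206 312 319 [ 0.0193 -0.0002  0.0367]
212 312 319 [ 0.0193 -0.0002  0.0271]
218 311 320 [ 0.0192 -0.0001  0.0187]
232 302 329 [ 0.0172 -0.0001  0.0064]
236 302 330 [ 0.0191  0.0001 -0.0023]
240 301 331 [ 0.0172  0.0001 -0.0023]
250 299 333 [ 0.017   0.0001 -0.0111]
260 298 335 [ 0.014   0.0003 -0.0137]
```

Slot at (0.534,0.3405), 7.4x40.7 mm (expected 8x42), yaw 1.4035. Strip offset in the tool is (-0.7,-0.3) mm. I'll insert with force monitoring and a small search if it catches.

```bash
python3 - <<'E'
from bench import *
from h import *
yaw=1.4035; o=down(yaw); M=R.from_rotvec(o).as_matrix(); tx,ty=M[:2,0],M[:2,1]
c=np.array([.534,.3405])+.0007*tx+.0003*ty
L=.0985
move_straight([*c,.130+L+.012],o,speed=.12); pause(.2); f0=read_force(); print(f0.round(1))
offs=[(0,0)]+[(i,j) for i,j in [(0,1),(0,-1),(1.5,0),(-1.5,0),(1.5,1),(-1.5,1),(1.5,-1),(-1.5,-1),(3,0),(-3,0)]]
ok=False
for i,j in offs:
    b=c+.001*(i*tx+j*ty); 
    if (i,j)!=(0,0): move_straight([*b,.130+L+.006],speed=.08)
    for dz in (.004,.002,0,-.002,-.004,-.006,-.008):
        move_straight([*b,.130+L+dz],speed=.04); f=read_force()-f0
        if f[2]>5: break
    print((i,j),dz,f.round(1),round(read_t(),1))
    if f[2]<=5: ok=True; break
    if read_t()>58: break
print(ok,read_eef_pos(),read_finger_gap())
if ok:
    for z in (-.016,-.023,-.030):
        move_straight([*b,.130+L+z],speed=.05); f=read_force()-f0; print(z,f.round(1),read_moment().round(2))
        if f[2]>10: break
print(read_t(),read_eef_pos())
E
```

```text
[ 0.2  0.  -3.6]
(0, 0) -0.008 [-0.6  0.3  0.6] 38.5
True [0.53331416 0.34087906 0.22034934] 0.1506298573800255
-0.016 [-0.7 -1.   1. ] [-0.01  0.05  0.01]
-0.023 [-0.4  0.1  0.9] [ 0.02 -0.   -0.01]
-0.03 [ 0.1 -0.7  1.2] [-0.03  0.02  0.05]
39.3583 [0.53322322 0.34084053 0.19805748]
```

It went in at the first try with under 1.5 N of contact. One last check of guard, casting and strip before handing in.

```bash
python3 - <<'E'
from bench import *
from h import *
pause(.3); print(read_force().round(1),read_grasp_force(),read_qvel().round(3).max())
a=get_image("side")["pixels"][110:230,230:370]; b=get_image("wrist")["pixels"]
im=np.zeros((400,800,3),np.uint8); im[:343,:400]=cv2.resize(a,(400,343),interpolation=2); im[:250,400:]=cv2.resize(b,(400,250)); cv2.imwrite("pics/c8.png",im[:,:,::-1])
E
```

```text
[-0.4  0.1 -3.2] 68.65882158279419 0.002
```

View pics/c8.png

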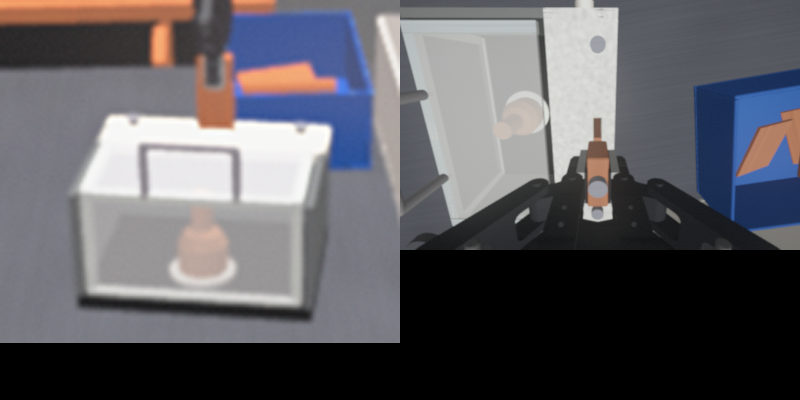

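The guard is shut, the casting stands upright on the pad, and the strip is upright in the slot, carried only by the gripper. I'm handing the job in.

```bash
python3 -c "
from bench import *
print(finish_job(),read_t())"
```

```text
the job is handed in; nothing more can be done
the job is handed in; nothing more can be done
```

I handed the job in at about 40 s of the 72 s limit, with the casting upright on the pad, the guard shut and the wide strip held upright about 30 mm into the slot; the hand-in call returned no verdict.

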